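# Roll the steel roller up the gutter to its stop

## Task

Push the steel roller up the sloped gutter with the outside of the fingertips, over the crest and down into the seat against the red stop, so that it lies there and does not roll back. Do not take it between the fingers or lift it off the gutter, and leave the oiler, the brass bush and the drill chuck standing where they are.

Things in the scene. Friction and masses are not known exactly. Their poses are not given: they have to be found in the camera images.
- roller: Lightly oiled turned steel roller (slippery on the gutter), a cylinder 50 mm in diameter, 44 mm long, brass band round its middle, 0.25 to 0.55 kg. Origin at its centre; its own y is its axis, lying across the gutter (x, z turn as it rolls). It starts at the gutter's low end, resting on the sloped floor against the yellow foot lip, and rolls back there if let go before the crest.
- gutter: Fixed aluminium gutter on a dark base plate (270 x 85 mm, 8 mm thick). Origin on the bench under the middle of the plate; x points uphill along the gutter, y across it, z up. The floor climbs at 7 degrees from x = -125 mm (23 mm above the bench) to the crest at x = +60 mm. Side walls 50 mm apart inside, 6 mm thick, 12 mm high above the floor all along.
- gutter_foot (a point): Middle of the floor at the inner face of the yellow foot lip (gutter x = -125 mm, 23 mm above the bench). The lip is 7 mm high, 6 mm thick; beyond it the low end is open. The point's x points uphill along the sloped floor, z square to it: on the slope the roller's centre is at z = 25 mm (starting at x = 17 mm); the crest is at x = 186 mm.
- gutter_crest (a point): Middle of the crest (gutter x = +60 mm, 45 mm above the bench), where the climbing floor turns down at 12 degrees into the black seat.
- gutter_seat (a point): Where the roller's centre is when it lies in the seat against the stop (gutter x = +94.5 mm, 63.5 mm above the bench). The red upright stop has its face 25 mm farther on (x = +120 mm); it is 12 mm thick, 62 mm wide, its top 80 mm above the bench.
- oiler: Standing clear plastic oil bottle with a green cap, 52 mm in diameter, 120 mm tall, beside the gutter; origin at the centre of its underside. Loose, to be left alone.
- bush: Standing brass bush, 42 mm in diameter, 36 mm tall, bore 24 mm, beside the gutter; origin at the centre of its underside. Loose, to be left alone.
- chuck: Standing dark steel drill chuck, 44 mm in diameter, 65 mm tall, narrowing at the top, beside the gutter; origin at the centre of its underside. Loose, to be left alone.
Not all that is in view belongs to the job. What is shaped like the roller but blue or turquoise is not meant.

How it is judged:
On the way:
1. the roller is rolled up the sloped floor of the gutter (x of roller in the frame of gutter_foot between 0.08 and 0.18 m and z of roller in the frame of gutter_foot between 0.02 and 0.033 m), for 0.1 s.
At the end, for the whole second after the job is handed in: The roller lies at rest in the seat against the red stop (its centre within 8 mm of the seated place, its axis across the gutter within 0.2 rad) (distance between roller and gutter_seat below 0.008 m and angle between the y axis of roller and the y axis of gutter, either way round below 0.2 rad and linear speed of roller below 0.02 m/s and angular speed of roller below 0.5 rad/s); the robot touches nothing.
It fails at once if the roller is lifted off the gutter's floor (more than 12 mm) or leaves the gutter (z of roller in the frame of gutter_foot above 0.037 m or height (world z) of roller below 0.035 m).
It fails at once if the roller is taken between the fingers (the point between the finger pads comes within 27 mm of its centre) (distance between the grasp point and roller below 0.027 m).
It fails at once if the oiler is knocked over or shoved aside (distance of oiler from where it was at the start of the episode above 0.025 m or angle between oiler's own z axis and vertical above 0.35 rad).
It fails at once if the bush is knocked over or shoved aside (distance of bush from where it was at the start of the episode above 0.025 m or angle between bush's own z axis and vertical above 0.35 rad).
It fails at once if the chuck is knocked over or shoved aside (distance of chuck from where it was at the start of the episode above 0.025 m or angle between chuck's own z axis and vertical above 0.35 rad).
It also fails if it takes over 38 s, if anything falls off the work surface, if the arm or the gripper's body presses on something with over 40 N, if the wrist force passes 120 N, or if a joint passes its speed limit or range.

## Robot

A 6-joint arm with a two-finger parallel gripper is mounted at the origin on the work surface. World frame = base frame: x ahead of the robot, y to its left, z up, the work surface at z = 0. Lengths are in m, angles in rad, forces in N, time in s.
With the tool pointing down it reaches from about 0.425 to 0.95 m from the base axis. Payload 14.7 kg.
Tool frame: the origin (TCP) lies midway between the tips of the shut fingers; the grasp point (between the pads) lies 19 mm behind it (manip.grip_depth is the distance from the TCP to the grasp point, in m); z points along the fingers, y is the line along which they close (so a half turn about z gives the same grasp; the last joint's range is limited). The gripper opens to 85 mm and grips with 20 to 120 N. Pads are 22 mm wide; open, the fingers measure 114 mm over their backs; the gripper's body (76 mm by 85 mm) begins 54 mm behind the grasp point. The pads swing forward as they close: fully open they stand 13 mm farther back than shut.
Start: joints at [1.259, 0.48, 1.596, -0, 1.065, -0.047], TCP at [0.17, 0.627, 0.193] pointing down, gripper open.
Joint ranges: [-2.75, 2.75], [-0.82, 2.05], [0.23, 2.67], [-1.56, 4.7], [0.09, 2.69], [-2.92, 2.92]. Speed limits (rad/s): [1.89, 1.89, 2.39, 3.01, 3.01, 3.01].

## Interface

Orientations are given as a unit quaternion [x, y, z, w].
In Python, from rig import readout, imaging, manip gives the robot as it stands. The module is installed in compiled form; this text tells all that it offers.
- The arm moves only by the tool step_arm, never from a script. Its argument "targets" is one flat list of numbers, 7 for each row, row after row: the shift along the tool's x, y, z each as a share of 200 mm, from -1 to 1, then the turn, a rotation vector about the tool's x, y, z each as a share of 90 degrees, from -1 to 1, then the opening, from 0 (shut) to 1 (fully open). A call has 1 to 12 rows; each row is the pose to reach, as a shift and turn from the pose commanded when the call began, along the tool's axes at that moment; what a row does not reach only later rows make up. A row lasts 1/8 s, in which the tool goes at most 62.5 mm and 10.7 degrees, less where a joint would pass 70% of its speed; a pose out of reach is approached as far as the arm can. A call with a number of a shift or a turn outside -1 to 1 is refused whole. A call with a gripper value outside its range is refused whole. The fingers move at their own pace and stop on an object; the grip force is fixed at half the most. Time passes only in rows, so rows that repeat a pose let the fingers close. It gives the time, the measured TCP pose, the force, the opening and the grip force at its end, in the units of the state.
- readout.sense(): the state, without advancing time (a new reading comes with each control period).
- imaging.snapshot(name): name is "side" or "top"; returns (picture, depth): 384x512x3 uint8, red, green, blue; 384x512 float32, m along the optical axis (not along the pixel's ray), 0 where there is no reading.
- imaging.camera_params(name): a dict with "fx", "fy", "cx", "cy" (pixels), "T" (4x4, takes a point from camera to world coordinates). Camera axes: x right, y down, z forward; pixel columns grow to the right and rows downward; lengths in m; the calibration is good to about 2 mm. A picture is of the moment at which its call begins. camera_params takes no time and is no camera call.
- manip.job_done(): hands the job in; it is judged then, once.
Trained networks look in the newest picture that a camera, given by its name, has taken for a name from the list of things; names that differ only in an ending like _2 or _b are one class to them, and where a whole thing is asked for, a point or a joint stands for the part that bears it (a point fixed in the world has none). Each returns a list of dicts, best first, with "conf" (0 to 1); they miss things now and then, are a little off and sometimes report something else, mostly with a low value. They report only what shows in the picture. A call takes as long as a camera call. They do not tell look-alikes from the thing itself.
- imaging.outline_of(camera, label): "region" (384x512 bool, what is visible of it).
- imaging.spot_point(camera, label): "at" ([x, y, z] in m, in the coordinates of the camera as it stood for that picture, good to about 4 mm: a listed point, or the origin of a listed thing).
The state is a dict: "t": time; "joints": joint angles; "qd": joint speeds; "tau": joint torques, N m; "position": TCP position; "tcp_rot": TCP orientation; "ft_force": force on the tool from outside, world axes, zero at the start; "torque": the same for the moment, N m; "grip_width": opening from 0.0 (shut) to 1.0 (fully open); "grasp_force": force on a finger pad.
Only numpy, scipy, OpenCV 4.12 (cv2) and the standard library are available. Lean on these libraries where they do the work, as an engineer would, in place of code of your own. Each camera call takes 0.05 s, during which the arm holds its last target. There are 200 camera calls.

## Working session

There is one attempt and no reset: what is moved stays moved. The work goes in short steps, Python scripts to look and compute and a tool call to move; the robot and the scene stay as the last step left them, time stands still between calls to the robot, and variables do not carry over. Pictures are saved under pics/ and viewed, at most 10 in all, crops included, and the job is handed in when it is done.

Besides the shell and the picture viewer there is one more tool, called after ">>>" as name(argument=value, ...), one argument or row to a line, values as JSON. step_arm: Moves the arm, as the interface text tells. Shift numbers are shares of 200 mm and turn numbers shares of 90 degrees, none past 1 either way. Its arguments: {"type":"object","properties":{"targets":{"type":"array","items":{"type":"number","minimum":-1,"maximum":1}}},"required":["targets"]}

```bash
mkdir -p pics; cat > h.py <<'E'
import numpy as np, cv2
from rig import readout, imaging, manip
def w(cam,p):
    T=np.array(imaging.camera_params(cam)["T"]); return T[:3,:3]@np.array(p)+T[:3,3]
def cloud(cam,d):
    c=imaging.camera_params(cam); T=np.array(c["T"]); v,u=np.mgrid[:384,:512]
    P=np.stack([(u-c["cx"])*d/c["fx"],(v-c["cy"])*d/c["fy"],d],-1)
    return P@T[:3,:3].T+T[:3,3]
E
python3 - <<'E'
from h import *
np.set_printoptions(precision=4,suppress=True)
for c in ("top","side"):
    p,d=imaging.snapshot(c); cv2.imwrite(f"pics/{c}0.png",p[:,:,::-1]); np.savez(f"{c}0",p=p,d=d)
    for l in ("roller","gutter","gutter_foot","gutter_crest","gutter_seat","oiler","bush","chuck"):
        print(c,l,[(round(r["conf"],2),w(c,r["at"])) for r in imaging.spot_point(c,l)[:3]])
s=readout.sense(); print(s["t"],s["position"],s["tcp_rot"],manip.grip_depth)
E
```

```text
top roller [(0.85, array([ 0.3612, -0.1762,  0.0237])), (0.78, array([ 0.5135, -0.301 ,  0.0245])), (0.71, array([ 0.4908, -0.184 ,  0.0513]))]
top gutter [(0.86, array([ 0.5651, -0.1042, -0.0008]))]
top gutter_foot [(0.7, array([ 0.4811, -0.1895,  0.0242]))]
top gutter_crest [(0.58, array([ 0.6112, -0.0607,  0.0483]))]
top gutter_seat [(0.76, array([ 0.6352, -0.0365,  0.0663]))]
top oiler [(0.62, array([0.5292, 0.0373, 0.0015])), (0.51, array([ 0.5654, -0.1005,  0.0014]))]
top bush [(0.76, array([ 0.6352, -0.2372, -0.0007]))]
top chuck [(0.84, array([ 0.4213, -0.0658, -0.0037]))]
side roller [(0.87, array([ 0.4859, -0.1809,  0.0491])), (0.66, array([ 0.5168, -0.2967,  0.0274]))]
side gutter [(0.75, array([ 0.5687, -0.1008,  0.0033])), (0.64, array([ 0.4778, -0.1888,  0.0194]))]
side gutter_foot [(0.96, array([ 0.48  , -0.1894,  0.0217]))]
side gutter_crest [(0.88, array([ 0.6078, -0.0573,  0.0467]))]
side gutter_seat [(0.73, array([ 0.6343, -0.035 ,  0.0646]))]
side oiler [(0.43, array([ 0.4793, -0.189 ,  0.0224]))]
side bush [(0.81, array([ 0.6409, -0.227 ,  0.002 ]))]
side chuck [(0.67, array([ 0.4227, -0.0674, -0.0009])), (0.45, array([ 0.4761, -0.1874,  0.0208]))]
0.9 [0.1701 0.6273 0.1926] [ 0.132   0.9912  0.     -0.    ] 0.0187
```

View pics/top0.png

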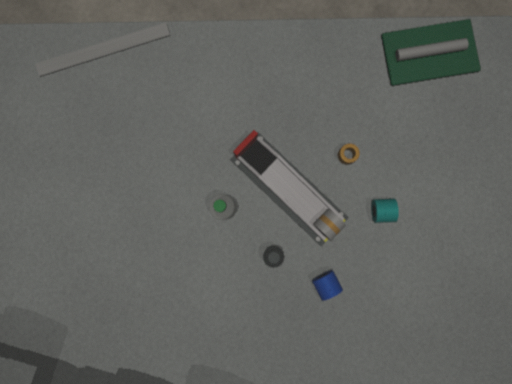

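View pics/side0.png

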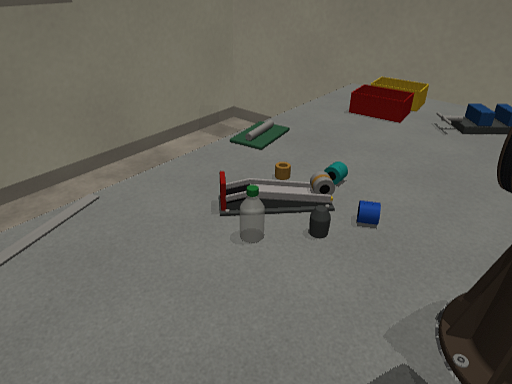

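```bash
python3 - <<'E'
from h import *
np.set_printoptions(precision=4,suppress=True)
for c in ("top","side"):
    f=np.load(c+"0.npz"); X=cloud(c,f["d"]); p=f["p"].astype(int); hsv=cv2.cvtColor(f["p"],cv2.COLOR_RGB2HSV)
    near=(abs(X[...,0]-.565)<.16)&(abs(X[...,1]+.104)<.16)&(f["d"]>0)
    for n,m in (("red",((hsv[...,0]<8)|(hsv[...,0]>172))&(hsv[...,1]>150)),("yellow",(abs(hsv[...,0]-27)<5)&(hsv[...,1]>150))):
        m&=near&(X[...,2]>.015); q=X[m]
        if len(q): v,u=np.nonzero(m); print(c,n,len(q),q.mean(0),q.min(0),q.max(0),u.mean(),v.mean())
    tall=near&(X[...,2]>.07); 
    m=(abs(X[...,0]-.529)<.05)&(abs(X[...,1]-.037)<.05)&(X[...,2]>.09);print("oiler top",X[m].mean(0) if m.any() else 0,m.sum())
E
```

```text
top red 125 [ 0.6531 -0.0131  0.08  ] [ 0.6298 -0.0352  0.0766] [0.6742 0.0073 0.0838] 245.08 142.448
oiler top [0.5254 0.0343 0.1118] 190
side red 200 [0.6387 0.0007 0.058 ] [ 0.467  -0.17    0.0154] [0.6754 0.014  0.0835] 223.485 189.52
oiler top [0.5225 0.0421 0.1075] 250
```

The top view shows the gutter from its foot at about (331,230) to the red stop at about (247,143). The banded roller sits at (331,224), and the teal (386,210) and blue (328,286) cylinders are decoys. The side view agrees. Next I'll refine the gutter pose.

```bash
cat > g.py <<'E'
from h import *
G=np.array
nom={"gutter":[0,0,0],"gutter_foot":[-.125,0,.023],"gutter_crest":[.06,0,.045],"gutter_seat":[.0945,0,.0635]}
E
python3 - <<'E'
from g import *
np.set_printoptions(precision=4,suppress=True)
A=[];B=[]
for c in ("top","side"):
  for k in range(2):
    imaging.snapshot(c)
    for l in nom:
        r=imaging.spot_point(c,l)
        if r and r[0]["conf"]>.5: A.append(nom[l][:2]); B.append(w(c,r[0]["at"])[:2])
A=np.array(A);B=np.array(B);a=A-A.mean(0);b=B-B.mean(0)
yaw=np.arctan2((a[:,0]*b[:,1]-a[:,1]*b[:,0]).sum(),(a*b).sum()); R=np.array([[np.cos(yaw),-np.sin(yaw)],[np.sin(yaw),np.cos(yaw)]])
o=B.mean(0)-R@A.mean(0); print("net",len(A),np.degrees(yaw),o,"res",(B-A@R.T-o).std(0))
for c in ("top",):
    f=np.load(c+"0.npz");X=cloud(c,f["d"]); q=X[...,:2]-o; L=q@R
    m=(abs(L[...,0])<.15)&(abs(L[...,1])<.06)&(X[...,2]>.012)&(f["d"]>0)
    print(c,cv2.minAreaRect((X[m][:,:2]*1000).astype(np.float32)),m.sum())
    m2=m&(X[...,2]>.004); r=m&(abs(L[...,0]+.111)<.02)&(X[...,2]>.055)
    print("lat/long range",np.percentile(L[m],[1,99],0),"roller top",L[r].mean(0),X[r][:,2].max())
    m3=(abs(L[...,0])<.05)&(abs(L[...,1])<.015); k=np.polyfit(L[m3][:,0],X[m3][:,2],1); print("floor z",k,"expect .0379 slope .1228")
    y=L[...,1][m&(abs(L[...,0])<.09)]; print("lat wall",np.percentile(y,[2,98]))
    rg=imaging.outline_of(c,"roller")
E
```

```text
net 16 44.918355371980475 [ 0.5665 -0.1014] res [0.0025 0.0019]
top ((563.1245727539062, -102.72120666503906), (266.8675842285156, 81.16485595703125), 45.53599166870117) 4073
lat/long range [[-0.1324 -0.0307]
 [ 0.1271  0.0318]] roller top [-0.1103  0.0012] 0.07904185765795013
floor z [0.1209 0.0383] expect .0379 slope .1228
lat wall [-0.03    0.0308]
```

```bash
cat >> g.py <<'E'
from scipy.spatial.transform import Rotation as Ro
YAW=np.radians(45.2); O=np.array([.5655,-.1017]); U=np.array([np.cos(YAW),np.sin(YAW)]); V=np.array([-U[1],U[0]])
def gp(x,y,z): return np.r_[O+x*U+y*V,z]
def Rgoal(yaw): c,s=np.cos(yaw),np.sin(yaw); return np.array([[c,s,0],[s,-c,0],[0,0,-1.]])
def shares(pos,yaw,p0=None,R0=None):
    s=readout.sense(); p0=s["position"] if p0 is None else p0
    R0=Ro.from_quat(s["tcp_rot"]) if R0 is None else R0
    return np.round(np.r_[R0.inv().apply(np.array(pos)-p0)/.2,(R0.inv()*Ro.from_matrix(Rgoal(yaw))).as_rotvec()/(np.pi/2)],4)
E
python3 - <<'E'
from g import *
np.set_printoptions(suppress=True)
print(shares([.33,.50,.20],np.radians(140)))
s=readout.sense()
print(shares([.47,.28,.20],np.radians(110),np.array([.33,.50,.20]),Ro.from_matrix(Rgoal(np.radians(140)))))
print(gp(-.17,0,.2))
E
```

```text
[-0.9383 -0.4053 -0.0371 -0.      0.      0.2759]
[-1.2433 -0.3927  0.      0.      0.      0.3333]
[ 0.44571218 -0.22232703  0.2       ]
```

>>> step_arm(
  targets=[-0.94,-0.4,-0.04,0,0,0.276,0,-0.94,-0.4,-0.04,0,0,0.276,0,-0.94,-0.4,-0.04,0,0,0.276,0,-0.94,-0.4,-0.04,0,0,0.276,0],
)

```text
t: 2.45
position: [0.3331, 0.4988, 0.2009]
tcp_rot: [0.344, 0.939, 0.0, 0.0]
ft_force: [-0.7, -0.1, -0.1]
grip_width: 0.142
grasp_force: 0.0
```

```bash
python3 - <<'E'
from g import *
np.set_printoptions(suppress=True)
s=readout.sense(); print(s["t"],s["position"],s["grip_width"],shares([.45,.34,.20],np.radians(110)))
E
```

```text
2.45 [0.33313081 0.49882726 0.20092813] 0.14247782371207268 [-0.959  -0.229   0.005   0.0003  0.0002  0.3309]
```

>>> step_arm(
  targets=[-0.96,-0.23,0,0,0,0.33,0,-0.96,-0.23,0,0,0,0.33,0,-0.96,-0.23,0,0,0,0.33,0,-0.96,-0.23,0,0,0,0.33,0],
)

```text
t: 2.95
position: [0.4498, 0.3399, 0.2007]
tcp_rot: [0.573, 0.819, 0.0, 0.0]
ft_force: [1.0, -0.6, 0.1]
grip_width: 0.001
grasp_force: 0.0
```

```bash
python3 - <<'E'
from g import *
np.set_printoptions(suppress=True)
s=readout.sense(); print(s["position"],shares([.50,.15,.20],np.radians(85)),shares([.50,-.03,.20],np.radians(60),np.array([.50,.15,.2]),Ro.from_matrix(Rgoal(np.radians(85)))))
E
```

```text
[0.44975981 0.33990456 0.20070503] [-0.9781 -0.0891  0.0038  0.0002  0.0001  0.2781] [-0.8966  0.0784  0.      0.      0.      0.2778]
```

>>> step_arm(
  targets=[-0.98,-0.09,0,0,0,0.278,0,-0.98,-0.09,0,0,0,0.278,0,-0.98,-0.09,0,0,0,0.278,0,-0.98,-0.09,0,0,0,0.278,0],
)

```text
t: 3.45
position: [0.4997, 0.1501, 0.2007]
tcp_rot: [0.736, 0.677, 0.0, 0.0]
ft_force: [0.5, 0.9, -0.3]
grip_width: 0.0
grasp_force: 0.0
```

>>> step_arm(
  targets=[-0.9,0.08,0,0,0,0.278,0,-0.9,0.08,0,0,0,0.278,0,-0.9,0.08,0,0,0,0.278,0,-0.9,0.08,0,0,0,0.278,0],
)

```text
t: 3.95
position: [0.5006, -0.0303, 0.2007]
tcp_rot: [0.865, 0.501, 0.0, 0.0]
ft_force: [-0.5, 0.9, -0.7]
grip_width: 0.002
grasp_force: 0.0
```

```bash
python3 - <<'E'
from g import *
np.set_printoptions(suppress=True)
s=readout.sense(); print(s["position"],gp(-.17,0,.2),shares(gp(-.17,0,.2),YAW))
E
```

```text
[ 0.50060049 -0.03029056  0.20067445] [ 0.44571218 -0.22232703  0.2       ] [-0.9693  0.2403  0.0033  0.0002 -0.0001  0.1658]
```

>>> step_arm(
  targets=[-0.97,0.24,0,0,0,0.166,0,-0.97,0.24,0,0,0,0.166,0,-0.97,0.24,0,0,0,0.166,0,-0.97,0.24,0,0,0,0.166,0,-0.97,0.24,0,0,0,0.166,0],
)

```text
t: 4.58
position: [0.4462, -0.2199, 0.2005]
tcp_rot: [0.923, 0.385, 0.0, -0.0]
ft_force: [-0.3, -0.2, 0.2]
grip_width: 0.002
grasp_force: 0.0
```

```bash
python3 - <<'E'
from g import *
np.set_printoptions(suppress=True,precision=4)
s=readout.sense(); print(s["position"],shares(gp(-.165,0,.041),YAW))
for c in ("top","side"):
    p,d=imaging.snapshot(c); cv2.imwrite(f"pics/{c}1.png",p[:,:,::-1])
    r=imaging.spot_point(c,"roller"); print(c,[(round(q["conf"],2),w(c,q["at"]),((w(c,q["at"])[:2]-O)@U,(w(c,q["at"])[:2]-O)@V)) for q in r])
E
```

```text
[ 0.4462 -0.2199  0.2005] [ 0.0144  0.0071  0.7976 -0.0002 -0.0003  0.0016]
top [(0.83, array([ 0.5168, -0.3025,  0.0247]), (np.float64(-0.17680836647588247), np.float64(-0.10690600287056713))), (0.77, array([ 0.4922, -0.1823,  0.0542]), (np.float64(-0.10884223322398287), np.float64(-0.004717316945164115))), (0.77, array([ 0.3639, -0.1759,  0.0236]), (np.float64(-0.19474010071848116), np.float64(0.09074698818593906)))]
side [(0.92, array([ 0.4866, -0.1824,  0.0472]), (np.float64(-0.11283419900967682), np.float64(-0.0009083254078640485))), (0.7, array([ 0.3589, -0.1769,  0.0249]), (np.float64(-0.19890892610748978), np.float64(0.09363257210984151))), (0.66, array([ 0.5172, -0.2972,  0.0285]), (np.float64(-0.17280725998940108), np.float64(-0.10347709726371061)))]
```

>>> step_arm(
  targets=[0.014,0.007,0.3,0,0,0.0016,0,0.014,0.007,0.6,0,0,0.0016,0,0.014,0.007,0.8,0,0,0.0016,0,0.014,0.007,0.8,0,0,0.0016,0],
)

```text
t: 5.28
position: [0.4471, -0.2177, 0.0386]
tcp_rot: [0.923, 0.385, -0.002, -0.002]
ft_force: [-0.4, -0.2, 0.3]
grip_width: 0.002
grasp_force: 0.0
```

```bash
python3 - <<'E'
from g import *
np.set_printoptions(suppress=True,precision=4)
s=readout.sense(); q=s["position"][:2]-O; print(q@U,q@V,s["position"],s["ft_force"],s["joints"])
p,d=imaging.snapshot("side"); cv2.imwrite("pics/s2.png",cv2.resize(p[130:260,180:400,::-1],None,fx=3,fy=3,interpolation=cv2.INTER_CUBIC))
E
```

```text
-0.1657264119328135 0.0022773683602272366 [ 0.4471 -0.2177  0.0386] [-0.3654 -0.2092  0.3468] [-0.5141  0.5005  2.0724  0.0001  0.574   0.2667]
```

View pics/s2.png

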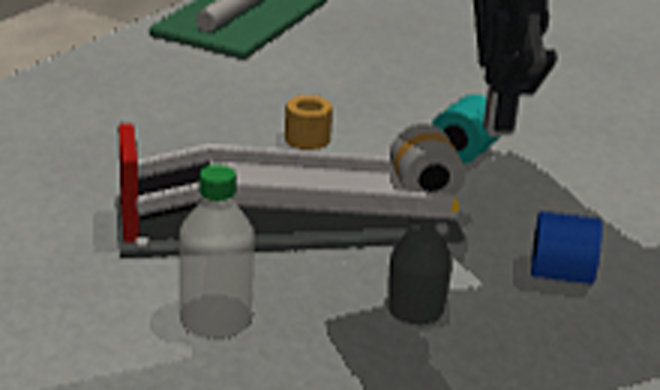

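The tips are behind the roller and clear of the lip, at about (505,115) in this crop, with the roller at (430,165). I'll start a slow push.

>>> step_arm(
  targets=[0.03,0.01,-0.01,0,0,0,0,0.06,0.01,-0.01,0,0,0,0,0.09,0.01,-0.01,0,0,0,0,0.12,0.01,-0.014,0,0,0,0,0.16,0.01,-0.019,0,0,0,0,0.2,0.01,-0.024,0,0,0,0,0.24,0.01,-0.029,0,0,0,0,0.28,0.01,-0.034,0,0,0,0,0.32,0.01,-0.038,0,0,0,0,0.36,0.01,-0.043,0,0,0,0,0.4,0.01,-0.048,0,0,0,0,0.44,0.01,-0.053,0,0,0,0],
)

```text
t: 6.82
position: [0.5125, -0.1584, 0.0513]
tcp_rot: [0.923, 0.384, -0.0, -0.0]
ft_force: [-0.1, 0.7, 0.1]
grip_width: -0.0
grasp_force: 0.0
```

```bash
cat > look.py <<'E'
from g import *
import sys
np.set_printoptions(suppress=True,precision=4)
s=readout.sense(); q=s["position"][:2]-O; print(s["t"],"tcp",q@U,q@V,s["position"][2],s["ft_force"])
p,d=imaging.snapshot("side"); cv2.imwrite(f"pics/{sys.argv[1]}.png",cv2.resize(p[130:260,180:400,::-1],None,fx=3,fy=3,interpolation=cv2.INTER_CUBIC))
for c in ("side","top"):
    if c=="top": imaging.snapshot(c)
    for r in imaging.spot_point(c,"roller"):
        a=w(c,r["at"]); l=(a[:2]-O)@U,(a[:2]-O)@V
        if abs(l[1])<.03: print(c,round(r["conf"],2),np.array(l),a[2])
E
python3 look.py s3
```

```text
6.825 tcp -0.077597644164325 -0.0023181897450192373 0.05125843998611017 [-0.1214  0.7447  0.1106]
side 0.64 [-0.1145  0.0011] 0.05235803735618022
```

View pics/s3.png

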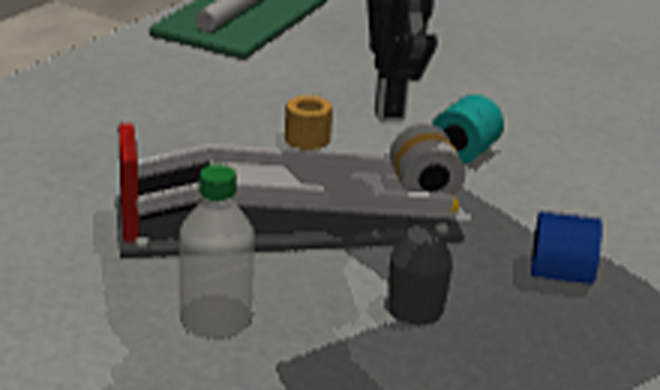

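The push missed. The roller is still at the foot (430,165), and the fingertips at (392,118) look off to the far side or too high. I'll compare the reported TCP with the cameras.

```bash
python3 - <<'E'
from g import *
np.set_printoptions(suppress=True,precision=4)
s=readout.sense(); P=s["position"]; print(P,s["joints"],s["tcp_rot"])
for c in ("side","top"):
    k=imaging.camera_params(c); T=np.array(k["T"])
    for nm,X in (("tcp",P),("seat",gp(.0945,0,.0635)),("foot",gp(-.125,0,.023))):
        q=np.linalg.inv(T)@np.r_[X,1]; u=k["cx"]+k["fx"]*q[0]/q[2]; v=k["cy"]+k["fy"]*q[1]/q[2]; print(c,nm,u,v,"crop",(u-180)*3,(v-130)*3)
    p,d=imaging.snapshot(c); Xc=cloud(c,d); f=np.load(c+"0.npz")
    m=(d>0)&(f["d"]>0)&(f["d"]-d>.03)&(Xc[...,2]<.16)&(np.hypot(*(Xc[...,:2]-O).T).T<.3)
    q=Xc[m]; 
    for lo in (.03,.05,.07,.09,.11,.13):
        z=q[(q[:,2]>=lo)&(q[:,2]<lo+.02)]
        if len(z)>3: L=(z[:,:2]-O); print(c,lo,len(z),"long",np.percentile(L@U,[5,50,95]),"lat",np.percentile(L@V,[5,50,95]))
    if c=="top": cv2.imwrite("pics/t3.png",cv2.resize(p[100:280,200:430,::-1],None,fx=3,fy=3))
E
```

```text
[ 0.5121 -0.1587  0.0512] [-0.357   0.5156  1.9822 -0.0001  0.6439  0.4252] [ 0.9233  0.3842 -0.     -0.    ]
side tcp 308.359384732859 184.05766319654458 crop 385.07815419857695 162.17298958963374
side seat 235.98027766307445 182.65708595635655 crop 167.94083298922334 157.97125786906966
side foot 326.57907864851285 193.96391773835228 crop 439.73723594553854 191.89175321505684
side 0.09 65 long [-0.0876 -0.0745 -0.0665] lat [-0.0044  0.0052  0.0122]
side 0.11 82 long [-0.0842 -0.0729 -0.066 ] lat [-0.0061  0.0085  0.0121]
side 0.13 90 long [-0.0873 -0.066  -0.0641] lat [-0.0279  0.0245  0.0343]
top tcp 317.9718658621837 212.2363901201053 crop 413.91559758655103 246.70917036031594
top seat 256.1409202066985 153.96352067924383 crop 228.42276062009557 71.89056203773148
top foot 331.9003933777399 228.88796597731033 crop 455.7011801332196 296.663897931931
```

View pics/t3.png

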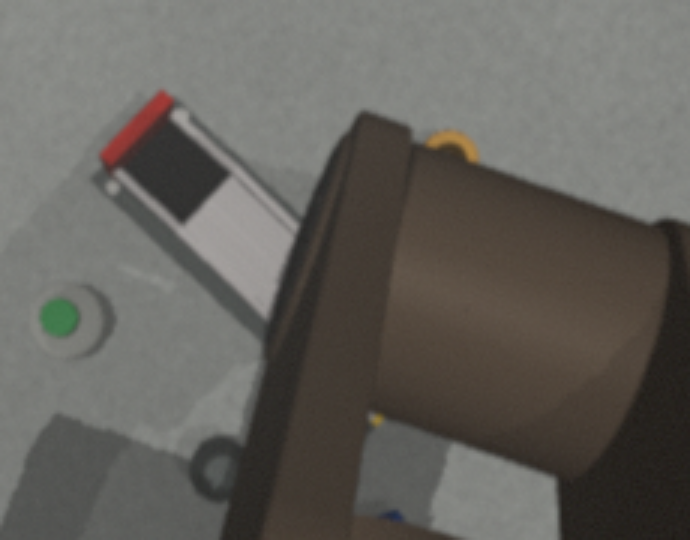

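In the side camera the lowest finger points are near z≈0.09, while the reported TCP is at 0.051. So the tips passed above the roller, about 40 mm higher than reported. I'll go back behind the foot and measure the offset directly.

>>> step_arm(
  targets=[-0.1,-0.01,-0.1,0,0,0,0,-0.3,-0.01,-0.1,0,0,0,0,-0.46,-0.01,-0.1,0,0,0,0,-0.46,-0.01,-0.1,0,0,0,0,-0.46,-0.01,-0.1,0,0,0,0],
)

```text
t: 7.75
position: [0.446, -0.2227, 0.0713]
tcp_rot: [0.923, 0.384, 0.0, 0.0]
ft_force: [-0.5, 0.2, 0.3]
grip_width: 0.0
grasp_force: 0.0
```

```bash
cat > tip.py <<'E'
from g import *
import sys
np.set_printoptions(suppress=True,precision=4)
s=readout.sense(); P=s["position"]; q=P[:2]-O; print(s["t"],"tcp",q@U,q@V,P[2],s["grip_width"],s["ft_force"])
c="side"; p,d=imaging.snapshot(c); X=cloud(c,d); f=np.load("side0.npz"); L=(X[...,:2]-O); 
m=(d>0)&(f["d"]-d>.012)&(abs(L@U-q@U)<.035)&(abs(L@V-q@V)<.03)&(X[...,2]<.2)
Z=np.sort(X[m][:,2]); print(len(Z),"tip z",Z[:12])
b=m&(X[...,2]<Z[5]+.03); print("long",np.percentile((L@U)[b],[3,50,97]),"lat",np.percentile((L@V)[b],[3,50,97]))
k=imaging.camera_params(c); v,u=np.nonzero(m); i=np.argsort(v)[-5:]; print("lowest px",u[i],v[i])
t=np.linalg.inv(np.array(k["T"]))@np.r_[P,1]; print("tcp px",k["cx"]+k["fx"]*t[0]/t[2],k["cy"]+k["fy"]*t[1]/t[2])
cv2.imwrite(f"pics/{sys.argv[1]}.png",cv2.resize(p[130:260,180:400,::-1],None,fx=3,fy=3,interpolation=cv2.INTER_CUBIC))
E
python3 tip.py s4
```

```text
7.75 tcp -0.17007690689783578 -0.0004813330920851138 0.0712558834862399 5.7966104457602445e-06 [-0.459   0.1659  0.2913]
364 tip z [0.1116 0.1119 0.1121 0.1121 0.1124 0.1126 0.1134 0.1144 0.1144 0.1147
 0.1151 0.1152]
long [-0.179  -0.1651 -0.1579] lat [-0.0053  0.0074  0.0137]
lowest px [349 350 351 352 353] [161 161 161 161 161]
tcp px 347.12104142754436 175.5692052739754
```

>>> step_arm(
  targets=[0,0,0.1,0,0,0,0,0,0,0.2,0,0,0,0,0,0,0.3,0,0,0,0,0,0,0.35,0,0,0,0,0,0,0.35,0,0,0,0,0,0,0.35,0,0,0,0],
)

```text
t: 8.55
position: [0.4463, -0.2227, 0.0017]
tcp_rot: [0.923, 0.384, 0.0, 0.0]
ft_force: [0.1, -0.3, 0.0]
grip_width: 0.002
grasp_force: 0.0
```

```bash
python3 tip.py s5
```

```text
8.55 tcp -0.16986184014613342 -0.0006267188364998628 0.0017132688136033414 0.0019977195850792214 [ 0.0629 -0.3318  0.0178]
591 tip z [0.0425 0.0427 0.0429 0.0432 0.0435 0.0451 0.0457 0.0462 0.0469 0.0472
 0.0487 0.0488]
long [-0.1792 -0.1643 -0.1576] lat [-0.0044  0.0089  0.0131]
lowest px [345 346 347 348 349] [187 187 187 187 187]
tcp px 343.360406228326 200.57265210271612
```

View pics/s5.png

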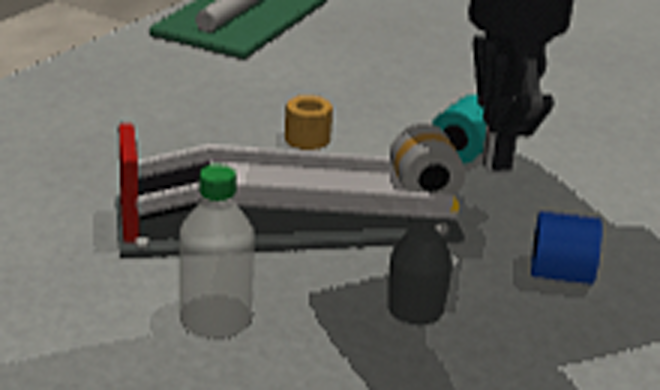

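Confirmed: the tips are at z≈0.0425 while 0.0017 is reported, a 41 mm bias, and nothing is touching. The tip at (503,168) is now at roller height behind the foot, with the roller still at (430,165). I'll push now using the camera-based height.

>>> step_arm(
  targets=[0.04,0,0.01,0,0,0,0,0.07,0,0.01,0,0,0,0,0.1,0,0.01,0,0,0,0,0.12,0,0.008,0,0,0,0,0.14,0,0.005,0,0,0,0,0.17,0,0.001,0,0,0,0,0.2,0,-0.002,0,0,0,0,0.23,0,-0.006,0,0,0,0],
)

```text
t: 9.6
position: [0.4785, -0.1897, 0.0024]
tcp_rot: [0.923, 0.384, -0.0, -0.0]
ft_force: [-0.4, -0.2, 0.0]
grip_width: -0.005
grasp_force: 0.4
```

```bash
python3 look.py s6
```

```text
9.6 tcp -0.12372904741027438 -0.00027757382679194793 0.002445444853932374 [-0.3531 -0.2158  0.0482]
side 0.62 [-0.0912 -0.0016] 0.054630276474262385
top 0.72 [-0.0859 -0.0046] 0.05373416049819635
```

View pics/s6.png

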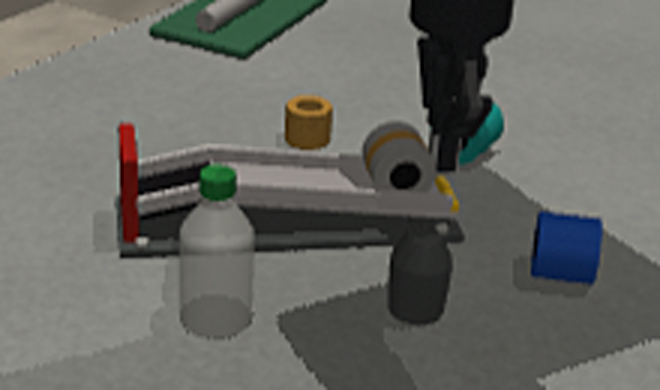

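The roller at (397,160) has left the lip and is rolling ahead of the tips (445,165). I'll keep following the slope.

>>> step_arm(
  targets=[0.03,0,-0.004,0,0,0,0,0.07,0,-0.009,0,0,0,0,0.12,0,-0.015,0,0,0,0,0.17,0,-0.021,0,0,0,0,0.22,0,-0.027,0,0,0,0,0.27,0,-0.033,0,0,0,0,0.32,0,-0.039,0,0,0,0,0.37,0,-0.045,0,0,0,0,0.42,0,-0.052,0,0,0,0,0.47,0,-0.058,0,0,0,0,0.51,0,-0.063,0,0,0,0,0.54,0,-0.066,0,0,0,0],
)

```text
t: 11.3
position: [0.5547, -0.113, 0.0157]
tcp_rot: [0.923, 0.384, -0.0, 0.0]
ft_force: [-0.8, -0.2, 0.4]
grip_width: -0.004
grasp_force: 0.4
```

```bash
python3 look.py s7
```

```text
11.3 tcp -0.015644551224321374 -0.0003501044993016776 0.0156573041368631 [-0.777  -0.1685  0.4266]
side 0.82 [0.02   0.0015] 0.06930630009233196
top 0.59 [ 0.0237 -0.0035] 0.06521320436319644
```

View pics/s7.png

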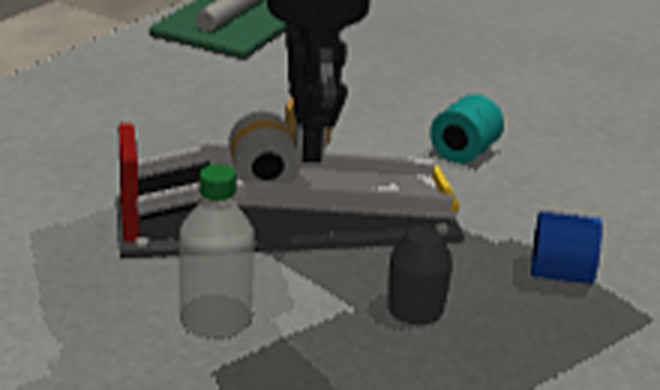

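The roller at (263,147) is near x≈+0.02 and still touching the tips. Now I'll take it slowly over the crest.

>>> step_arm(
  targets=[0.03,0,-0.004,0,0,0,0,0.06,0,-0.007,0,0,0,0,0.09,0,-0.011,0,0,0,0,0.12,0,-0.015,0,0,0,0,0.15,0,-0.018,0,0,0,0,0.17,0,-0.021,0,0,0,0,0.19,0,-0.023,0,0,0,0,0.21,0,-0.025,0,0,0,0,0.23,0,-0.027,0,0,0,0,0.25,0,-0.027,0,0,0,0,0.27,0,-0.027,0,0,0,0,0.29,0,-0.027,0,0,0,0],
)

```text
t: 13.0
position: [0.5955, -0.0721, 0.021]
tcp_rot: [0.923, 0.384, -0.0, -0.0]
ft_force: [1.2, -0.4, -0.3]
grip_width: -0.002
grasp_force: 0.0
```

```bash
python3 look.py s8
```

```text
13.0 tcp 0.042134929202938196 -0.00037095842809804487 0.02098843064915793 [ 1.2027 -0.4395 -0.2546]
side 0.83 [ 0.0944 -0.0008] 0.06686048148829471
```

The roller is seated at x≈0.0944. I'll withdraw backwards, then up.

>>> step_arm(
  targets=[-0.05,0,-0.02,0,0,0,0,-0.15,0,-0.1,0,0,0,0,-0.3,0,-0.4,0,0,0,0,-0.4,0,-0.6,0,0,0,0,-0.4,0,-0.7,0,0,0,0,-0.4,0,-0.7,0,0,0,0,-0.4,0,-0.7,0,0,0,0,-0.4,0,-0.7,0,0,0,0],
)

```text
t: 14.2
position: [0.5381, -0.1289, 0.1601]
tcp_rot: [0.923, 0.384, -0.001, -0.001]
ft_force: [-0.2, -0.2, -0.3]
grip_width: 0.0
grasp_force: 0.0
```

```bash
python3 look.py s9
```

```text
14.2 tcp -0.03861950220119529 0.00030062388775853983 0.1600751737931359 [-0.1771 -0.2129 -0.3464]
side 0.8 [ 0.0933 -0.0013] 0.06339923581828527
top 0.67 [ 0.0952 -0.0043] 0.06447590590850394
```

View pics/s9.png

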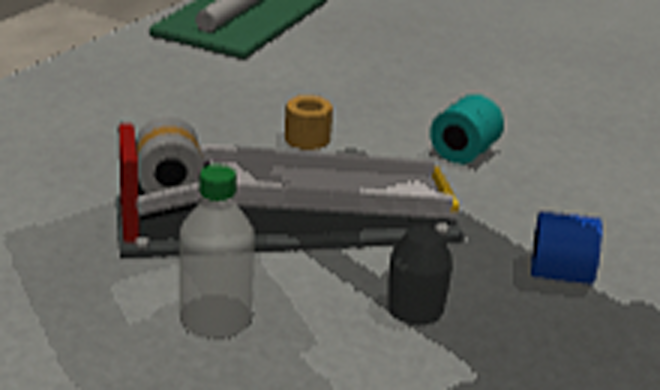

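The roller lies in the seat against the red stop at (168,155). The arm is clear, and the oiler, bush and chuck have not moved.

```bash
python3 -c "
from rig import manip
print(manip.job_done())"
```

```text
the job is handed in; nothing more can be done
None
```

The job is handed in: the roller lies in the seat against the red stop, the arm is clear, and the oiler, bush and chuck stand where they were; the first push missed because the reported tool height was about 41 mm too low, so I set the height from the side camera.

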